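# Find the heavy steel pen grip and hold it out over the tray

## Robot

A 7-joint arm with a two-finger parallel gripper is mounted at the origin on the work surface. World frame = base frame: x ahead of the robot, y to its left, z up, the work surface at z = 0. Lengths are in mm, angles in degrees, forces in N, time in s.
With the tool pointing down it reaches from about 350 to 775 mm from the base axis. Payload 3.1 kg.
Tool frame: the origin (TCP) lies at the very end of the fingers, on their centre line; the grasp point (between the pads) lies 19 mm behind it; z points along the fingers, y is the line along which they close (so a half turn about z gives the same grasp; the last joint's range is limited). The gripper opens to 85 mm and grips with 20 to 120 N. Pads are 22 mm wide; open, the fingers measure 114 mm over their backs; the gripper's body (76 mm by 85 mm) begins 54 mm behind the grasp point. The pads swing forward as they close: fully open they stand 13 mm farther back than shut.
Start: joints at [65.907, 17.813, 0.802, 86.603, -0.252, 75.585, -1.558], TCP at [203.427, -511.014, 231.304] pointing down, gripper open.
Joint ranges: [-154.91, 154.91], [-16.99, 109.72], [-72.82, 74.43], [7.12, 147.25], [-82.49, 262.49], [11.32, 116.49], [-174.64, 174.64]. Speed limits (degrees/s): [159.86, 159.86, 180, 180, 180, 180, 180].

## Interface

Orientations are given as [roll, pitch, yaw] about the fixed x, y, z axes, in that order (R = Rz(yaw) Ry(pitch) Rx(roll)).
In Python, from bench import robot gives the robot as it stands.
- The arm moves only by the tool drive_tool, never from a script. Its argument "moves" is a list of rows, each a list of 7 numbers: the closure, from 0 (fully open) to 1 (shut), then the shift along the world's x, y, z normalised to -1 to 1, where 1 is 4 cm, then the turn, a rotation vector about the world's x, y, z normalised to -1 to 1, where 1 is 0.08 rad. A call has 1 to 8 rows; each row shifts and turns the commanded pose from where the row before left it; what a row does not reach is not made up. A row lasts 1/12 s, in which the tool goes at most 41.7 mm and 7.16 degrees, less where a joint would pass 70% of its speed; a pose out of reach is approached as far as the arm can. A call with a number of a shift or a turn outside -1 to 1 is refused whole. A call with a gripper value outside its range is refused whole. The fingers move at their own pace and stop on an object; the grip force is fixed at half the most. Time passes only in rows, so rows that do not move let the fingers close. It gives the time, the measured TCP pose, the force, the opening and the grip force at its end, in the units of the state.
- robot.sense(): the state, without advancing time (a new reading comes with each control period).
- robot.get_image(name): name is "scene" or "top" or "wrist"; returns a dict with "pixels" (480x640x3 uint8, red, green, blue), "z_map" (480x640 float32, mm along the optical axis (not along the pixel's ray), 0 where there is no reading), "mtx" (3x3 intrinsics, pixels), "k1" (the pictures are not rectified: a ray, as slopes to the right and down, at radius r is drawn at 1 + k1 r^2 times it, then the intrinsics apply), "T" (4x4, takes a point from camera to world coordinates); the wrist camera has in their place "tool_from_camera" (4x4, takes a point from camera to tool coordinates, whose origin is the TCP and whose axes are the flange's). Camera axes: x right, y down, z forward; pixel columns grow to the right and rows downward; lengths in mm; the calibration is good to about 2 mm. A picture is of the moment at which its call begins: read the wrist's pose just before it.
- robot.job_done(): hands the job in; it is judged then, once.
The state is a dict: "clock": time; "joint_pos": joint angles; "qd": joint speeds; "joint_efforts": joint torques, N m; "eef_pos": TCP position; "ee_rot": TCP orientation; "force": force on the tool from outside, world axes, zero at the start; "moment": the same for the moment, N m; "grip_width": finger opening in mm; "gripper_force": force on a finger pad.
Only numpy, scipy, OpenCV 4.12 (cv2) and the standard library are available. Lean on these libraries where they do the work, as an engineer would, in place of code of your own. Each camera call takes 0.05 s, during which the arm holds its last target. There are 200 camera calls.

## Task

Two pen-machine grips that look the same stand on the tattoo bench, one of aluminium and one of much heavier stainless steel: lift each in turn and feel which is the heavier. Stand the lighter one upright and fully home in either bore of the wooden grip stand and let go of it, then hold the heavier one up over the middle of the steel tray, upright and still, its foot at least 10 cm above the tray, and finish while still holding it there for the artist to take. Do not drop a grip or knock it over, and leave the other things on the bench and in the tray where they are.

Things in the scene. Friction and masses are not known exactly. Their poses are not given: they have to be found in the camera images.
- grip_a_mid (a point): One pen grip, loose, upright on the bench. Satin metal barrel with dark grooves, round, 80 mm tall: 30 mm across up to 62 mm (foot chamfer 2 mm), tapering to 23 mm at its open top end. Point on its axis, 40 mm above the foot; z up its axis. The two look alike: one is aluminium, about 90 g, one steel, about 260 g (both +-15 %); which is which only lifting tells.
- grip_b_mid (a point): The other pen grip, loose, upright on the bench. Satin metal barrel with dark grooves, round, 80 mm tall: 30 mm across up to 62 mm (foot chamfer 2 mm), tapering to 23 mm at its open top end. Point on its axis, 40 mm above the foot; z up its axis. The two look alike: one is aluminium, about 90 g, one steel, about 260 g (both +-15 %); which is which only lifting tells.
- stand: The wooden grip stand, fixed: a block 150 mm (its x) by 70 mm (its y) by 32 mm high with two upright blind bores side by side along its x. Origin at the centre of its underside, z up. The bores start empty.
- bore_1 (a point): Mouth centre of one bore of the stand, on its top face 32 mm above the bench: 33 mm across, 20 mm deep with a flat floor (12 mm above the bench), 2 mm chamfer at the mouth; 34 mm from the stand's centre along its -x. A grip fully home has its point 20 mm above this one and 52 mm above the bench. Axes as the stand's.
- bore_2 (a point): Mouth centre of the other bore, the same in all, 34 mm from the stand's centre along its +x.
- tray: The stainless set-up tray, fixed, an open rectangular tray 220 mm (its x) by 150 mm (its y), 20 mm high with a 2.5 mm wall and floor. Origin at the centre of its underside, z up.
- tray_mid (a point): Middle of the tray's inner floor, 2.5 mm above the bench. The heavier grip is held above this point.
- pen_motor: The pen machine's motor with battery, about 120 mm long and 28 mm thick, lying in the tray along the tray's x. Leave alone. Origin under its middle.
- ink_bottle: A small ink bottle with a nozzle, 32 mm across, 106 mm tall, standing on the bench. Leave alone. Origin at the centre of its foot.
- rinse_cup: A disposable rinse cup, 72 mm across the rim, 85 mm tall, standing on the bench. Leave alone. Origin at the centre of its foot.
- cap_rack: A low steel ink-cap rack with four white caps, 50 by 104 mm, 22 mm high. Leave alone. Origin at the centre of its underside.
Not all that is in view belongs to the job. Leave any blue or pink look-alike of the part that bears grip_a_mid alone.

How it is judged:
By the outcome, as a careful person would: the job done as asked, in the order asked, and still so for the second after the job is handed in, while the arm keeps its last pose, push and grip.
It also fails if it takes over 72 s, if anything falls off the work surface, if the arm or the gripper's body presses on something with over 40 N, if the wrist force passes 120 N, or if a joint passes its speed limit or range.

## Working session

There is one attempt and no reset: what is moved stays moved. The work goes in short steps, Python scripts to look and compute and a tool call to move; the robot and the scene stay as the last step left them, time stands still between calls to the robot, and variables do not carry over. Pictures are saved under pics/ and viewed, at most 10 in all, crops included, and the job is handed in when it is done.

Besides the shell and the picture viewer there is one more tool, called after "Call:" as name(argument=value, ...) on one line, values as JSON. drive_tool: Moves the arm, as the interface text tells. Scaled input: -1 to 1 covers 4 cm each way for a shift and 0.08 rad each way for a turn. Its arguments: {"type":"object","properties":{"moves":{"type":"array"}},"required":["moves"]}

```bash
mkdir -p pics; ls
cat > h.py <<'E'
import numpy as np, cv2
from bench import robot
def get(n):
    s=robot.sense(); im=robot.get_image(n)
    if 'T' not in im:
        from scipy.spatial.transform import Rotation as R
        M=np.eye(4); M[:3,:3]=R.from_euler('xyz',s['ee_rot'],degrees=True).as_matrix(); M[:3,3]=s['eef_pos']
        im['T']=M@im['tool_from_camera']
    return im
def ray(im,u,v):
    K=im['mtx']; k=im['k1']
    d=np.array([(u-K[0,2])/K[0,0],(v-K[1,2])/K[1,1]]); p=d.copy()
    for _ in range(20): p=d/(1+k*(p@p))
    return im['T'][:3,3], im['T'][:3,:3]@np.array([p[0],p[1],1])
def onz(im,u,v,z):
    o,d=ray(im,u,v); return o+d*(z-o[2])/d[2]
def pts(im):
    "world point map from depth"
    K=im['mtx']; v,u=np.mgrid[0:480,0:640]
    d=np.stack([(u-K[0,2])/K[0,0],(v-K[1,2])/K[1,1]],-1); p=d.copy()
    for _ in range(20): p=d/(1+im['k1']*(p**2).sum(-1,keepdims=True))
    c=np.dstack([p,np.ones((480,640))])*im['z_map'][...,None]
    return c@im['T'][:3,:3].T+im['T'][:3,3]
E
python3 - <<'E'
from h import *
print(robot.sense())
for n in ['scene','top']:
    im=get(n); cv2.imwrite(f'pics/{n}0.png',im['pixels'][...,::-1]); np.savez(n+'0.npz',**im)
    print(n,im['T'].round(2),im['mtx'],im['k1'])
E
```

```text
pics
{'clock': 0.0, 'joint_pos': array([65.90519005, 17.86161001,  0.80151062, 86.69196414, -0.25260706,
       75.58525019, -1.55775118]), 'qd': array([ 8.65293888e-02,  7.44588680e-03,  2.12759786e-05,  4.65167484e-02,
        4.20877256e-04, -6.49168164e-02,  1.67278260e-02]), 'joint_efforts': array([ 9.09042365e-05, -3.79914343e+01,  1.45904026e-01, -2.30595535e+01,
        1.19961431e-02,  1.35229016e-02, -5.70718981e-06]), 'eef_pos': array([ 203.15327148, -510.31304236,  230.20979868]), 'ee_rot': array([-1.79863036e+02,  5.05280384e-03,  2.17107114e+01]), 'force': array([0.23961041, 0.17256666, 0.42263773]), 'moment': array([-0.02296563, -0.02085394,  0.0351734 ]), 'gripper_force': 0.0, 'grip_width': 85.08031201347771}
scene [[-4.6000e-01  6.6000e-01 -6.0000e-01  1.1593e+03]
 [ 8.9000e-01  3.3000e-01 -3.2000e-01  2.9310e+02]
 [-1.0000e-02 -6.8000e-01 -7.3000e-01  7.5416e+02]
 [ 0.0000e+00  0.0000e+00  0.0000e+00  1.0000e+00]] [[509.89727475   0.         317.26893264]
 [  0.         509.89727475 241.09209703]
 [  0.           0.           1.        ]] -0.13203901343494873
top [[ 3.00000e-02 -9.80000e-01  2.00000e-01  3.84160e+02]
 [-1.00000e+00 -3.00000e-02  1.00000e-02 -6.22000e+00]
 [-0.00000e+00 -2.00000e-01 -9.80000e-01  1.23289e+03]
 [ 0.00000e+00  0.00000e+00  0.00000e+00  1.00000e+00]] [[587.40723988   0.         326.1612103 ]
 [  0.         587.40723988 240.76561848]
 [  0.           0.           1.        ]] -0.17720399412938898
```

View pics/scene0.png

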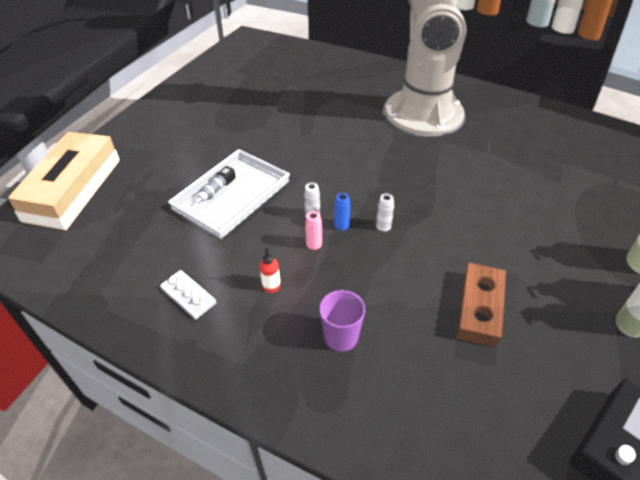

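View pics/top0.png

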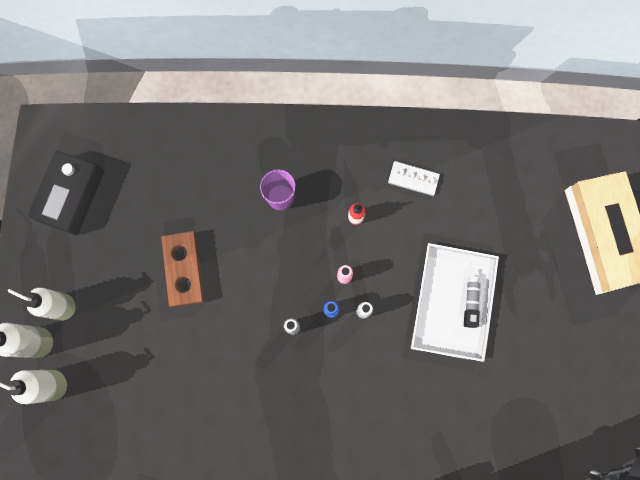

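The metal grips are at top (291,326) and (365,310). The look-alikes to leave are blue (331,309) and pink (345,274). In the scene view the metal grips are at (385,212) and (312,197), and the stand's bores are at top (179,253) and (183,285).

Run:
```python
from h import *
im={k:v for k,v in np.load('top0.npz').items()}
P=pts(im); px=im['pixels'].astype(int)
def rep(n,m):
    u=np.argwhere(m); q=P[m]
    (cx,cy),r=cv2.minEnclosingCircle(q[:,:2].astype(np.float32)); 
    print(n,len(q),'med',np.median(q,0).round(1),'circ',round(cx,1),round(cy,1),round(r,1),'zmax',q[:,2].max().round(1))
V,U=np.mgrid[0:480,0:640]
for n,(u,v) in dict(g1=(291,326),g2=(365,310),blue=(331,309),pink=(345,274),ink=(356,213)).items():
    w=(abs(U-u)<16)&(abs(V-v)<16)
    print(n,'plane80',onz(im,u,v,80).round(1)); 
    rep(n,w&(P[...,2]>73)&(P[...,2]<90))
    rep(n+' all',w&(P[...,2]>12)&(P[...,2]<115))
# stand
w=(U>150)&(U<215)&(V>220)&(V<315); m=w&(P[...,2]>27)&(P[...,2]<37)
rep('stand',m); r=cv2.minAreaRect(P[m][:,:2].astype(np.float32)); print(r)
for u,v in((179,253),(183,285)): print('bore',onz(im,u,v,32).round(1))
hsv=cv2.cvtColor(im['pixels'],cv2.COLOR_RGB2HSV)
dark=(w&(hsv[...,2]<75)).astype(np.uint8); 
cs,_=cv2.findContours(dark,0,1)
for c in cs:
    a=cv2.contourArea(c)
    if 60<a<800: (x,y),(a1,b1),_=cv2.fitEllipse(c); print('dark',x,y,a1,b1,onz(im,x,y,32).round(1))
w=(U>400)&(U<510)&(V>230)&(V<370); m=w&(P[...,2]>14)&(P[...,2]<26)&(px.min(-1)>120)
r=cv2.minAreaRect(P[m][:,:2].astype(np.float32)); print('tray',r)
for u,v in((430,243),(498,256),(484,361),(411,349)): print('corner',onz(im,u,v,20).round(1))
for n,(u,v) in dict(cup=(278,190),rack=(414,178)).items():
    w=(abs(U-u)<28)&(abs(V-v)<28); rep(n,w&(P[...,2]>14))
im={k:v for k,v in np.load('scene0.npz').items()}
for n,(u,v) in dict(g1=(386,198),g2=(312,187),b1=(486,284),b2=(484,314)).items(): print('scene',n,onz(im,u,v,80 if n[0]=='g' else 32).round(1))
```

```text
g1 plane80 [444.5  65.   80. ]
g1 136 med [446.3  65.2  79.7] circ 446.1 65.4 13.1 zmax 85.1
g1 all 202 med [444.3  63.6  77.8] circ 446.1 65.7 15.1 zmax 85.1
g2 plane80 [479.7 -79.   80. ]
g2 129 med [483.6 -80.8  80. ] circ 483.8 -81.2 13.0 zmax 84.3
g2 all 197 med [481.6 -78.8  78.1] circ 483.3 -80.8 15.0 zmax 84.3
blue plane80 [480.  -12.3  80. ]
blue 128 med [483.7 -12.4  79.8] circ 483.3 -12.6 13.2 zmax 85.7
blue all 199 med [480.3 -12.4  78. ] circ 483.6 -12.7 15.1 zmax 85.7
pink plane80 [550.  -38.3  80. ]
pink 127 med [555.8 -38.3  79.9] circ 557.0 -38.9 12.8 zmax 84.7
pink all 216 med [551.9 -38.1  76.5] circ 555.7 -39.0 14.7 zmax 84.7
ink plane80 [675.  -57.9  80. ]
ink 56 med [683.2 -59.8  80.8] circ 684.8 -61.9 10.2 zmax 89.4
ink all 264 med [678.9 -59.7  65.8] circ 685.3 -61.2 16.6 zmax 108.1
stand 1967 med [559.2 303.3  32.2] circ 559.4 302.3 82.1 zmax 37.0
((559.6685791015625, 303.1279602050781), (152.11106872558594, 72.5841293334961), 10.569664001464844)
bore [591.3 309.5  32. ]
bore [524.1 296.1  32. ]
dark 183.5806427001953 284.7720947265625 11.375408172607422 12.978684425354004 [524.6 294.9  32. ]
dark 179.23214721679688 253.4365234375 11.074756622314453 13.415141105651855 [590.4 309.   32. ]
tray ((506.98114013671875, -271.9095764160156), (155.99307250976562, 226.66033935546875), 81.00526428222656)
corner [ 629.3 -218.6   20. ]
corner [ 605.  -365.3   20. ]
corner [ 383.9 -331.3   20. ]
corner [ 406.6 -178.8   20. ]
cup 704 med [743.  105.1  58. ] circ 570.6 58.0 197.2 zmax 1232.9
rack 284 med [ 773.2 -186.1   16.3] circ 584.1 -120.3 230.2 zmax 1232.9
scene g1 [447.4  66.4  80. ]
scene g2 [483.9 -77.9  80. ]
scene b1 [526.9 299.2  32. ]
scene b2 [592.9 313.4  32. ]
```

Call:
drive_tool(moves=[[0,0.38,0.9,-0.08,0,0,1],[0,0.38,0.9,-0.08,0,0,1],[0,0.38,0.9,-0.08,0,0,1],[0,0.38,0.9,-0.08,0,0,1],[0,0.38,0.9,-0.08,0,0,1],[0,0.38,0.9,-0.08,0,0,1],[0,0.38,0.9,-0.08,0,0,1],[0,0.38,0.9,-0.08,0,0,1]])

```text
clock: 0.77
eef_pos: [325.0, -221.0, 205.3]
ee_rot: [-180.0, 0.0, 58.6]
force: [0.6, -0.5, 0.4]
grip_width: 85.4
gripper_force: 0.0
```

Call:
drive_tool(moves=[[0,0.38,0.9,-0.08,0,0,1],[0,0.38,0.9,-0.08,0,0,1],[0,0.38,0.9,-0.08,0,0,1],[0,0.38,0.9,-0.08,0,0,1],[0,0.38,0.9,-0.08,0,0,1],[0,0.38,0.9,-0.08,0,0,1],[0,0.38,0.9,-0.08,0,0,1],[0,0.38,0.9,-0.08,0,0,1]])

```text
clock: 1.43
eef_pos: [446.7, 66.6, 179.8]
ee_rot: [-180.0, 0.0, 95.3]
force: [1.0, -0.5, -0.8]
grip_width: 85.9
gripper_force: 0.0
```

Call:
drive_tool(moves=[[0,0,0,0,0,0,0],[0,0,0,0,0,0,0],[0,0,0,0,0,0,0],[0,0,0,0,0,0,0]])

```text
clock: 1.77
eef_pos: [446.2, 63.3, 179.8]
ee_rot: [-179.9, 0.1, 94.9]
force: [-1.1, -0.4, 1.5]
grip_width: 85.4
gripper_force: 0.0
```

Run:
```python
from h import *
s=robot.sense(); print({k:np.round(s[k],2) for k in('clock','eef_pos','ee_rot','force','grip_width','joint_pos')})
im=get('wrist'); cv2.imwrite('pics/w1.png',im['pixels'][...,::-1]); np.savez('w1.npz',**im)
P=pts(im); m=(P[...,2]>76)&(P[...,2]<84)&(np.hypot(P[...,0]-446,P[...,1]-65)<30)
q=P[m]; print(len(q)); (print(cv2.minEnclosingCircle(q[:,:2].astype(np.float32)),q.mean(0)) if len(q) else 0)
```

```text
{'clock': np.float64(1.77), 'eef_pos': array([446.18,  63.31, 179.77]), 'ee_rot': array([-1.7994e+02,  6.0000e-02,  9.4890e+01]), 'force': array([-1.06, -0.44,  1.48]), 'grip_width': np.float64(85.41), 'joint_pos': array([ 22.7 ,  11.55, -37.83, 104.8 ,   7.76,  66.3 , -12.81])}
1195
((446.1447448730469, 67.38999938964844), 12.340190887451172) [445.91039197  67.6708656   80.23966899]
```

View pics/w1.png

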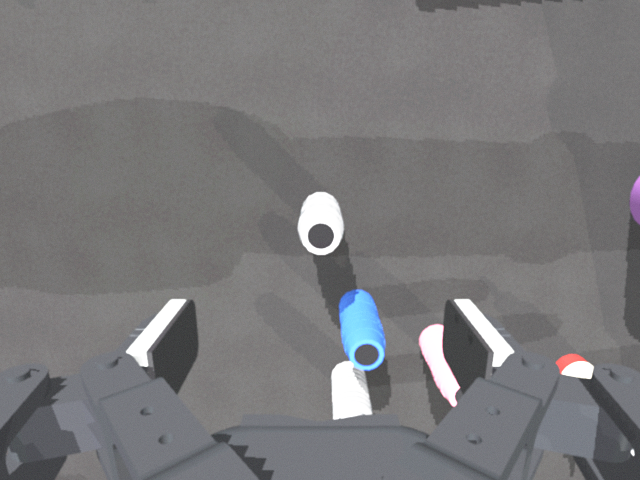

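Wrist picture: the silver grip is at (321,235), the blue one at (365,350), pink beyond it. The choice holds. Next I descend in two steps, then grasp.

Call:
drive_tool(moves=[[0,0,0.08,-0.9,0,0,0],[0,0,0,-0.9,0,0,0],[0,0,0,-0.5,0,0,0],[0,0,0,0,0,0,0],[0,0,0,0,0,0,0]])

```text
clock: 2.23
eef_pos: [445.8, 66.9, 87.7]
ee_rot: [-179.9, 0.0, 94.9]
force: [0.2, -0.4, 0.5]
grip_width: 85.8
gripper_force: 0.0
```

Call:
drive_tool(moves=[[0,0,0,-0.5,0,0,0],[0,0,0,-0.5,0,0,0],[0,0,0,-0.5,0,0,0],[0,0,0,0,0,0,0],[0,0,0,0,0,0,0]])

```text
clock: 2.65
eef_pos: [447.5, 67.8, 29.3]
ee_rot: [179.9, 0.0, 95.0]
force: [0.3, -0.4, 0.9]
grip_width: 85.5
gripper_force: 0.0
```

Call:
drive_tool(moves=[[0.4,0,0,0,0,0,0],[0.6,0,0,0,0,0,0],[1,0,0,0,0,0,0],[1,0,0,0,0,0,0],[1,0,0,0,0,0,0],[1,0,0,0,0,0,0],[1,0,0,0,0,0,0],[1,0,0,0,0,0,0]])

```text
clock: 3.32
eef_pos: [447.0, 68.2, 29.0]
ee_rot: [180.0, 0.0, 95.0]
force: [-1.7, -0.8, 5.6]
grip_width: 28.8
gripper_force: 58.8
```

Call:
drive_tool(moves=[[1,0,0,0,0,0,0],[1,0,0,0,0,0,0],[1,0,0,0,0,0,0],[1,0,0,0,0,0,0]])

```text
clock: 3.65
eef_pos: [447.0, 68.2, 29.0]
ee_rot: [180.0, 0.0, 95.0]
force: [-1.9, -0.0, 5.4]
grip_width: 28.7
gripper_force: 58.8
```

Call:
drive_tool(moves=[[1,0,0,0.3,0,0,0],[1,0,0,0.6,0,0,0],[1,0,0,0.6,0,0,0],[1,0,0,0.6,0,0,0],[1,0,0,0.4,0,0,0],[1,0,0,0,0,0,0],[1,0,0,0,0,0,0],[1,0,0,0,0,0,0]])

```text
clock: 4.32
eef_pos: [445.3, 67.7, 126.7]
ee_rot: [-179.8, 0.0, 95.0]
force: [-0.5, 0.2, -2.7]
grip_width: 28.4
gripper_force: 59.8
```

Call:
drive_tool(moves=[[1,0,0,0,0,0,0],[1,0,0,0,0,0,0],[1,0,0,0,0,0,0]])

```text
clock: 4.57
eef_pos: [445.8, 68.1, 127.0]
ee_rot: [-179.9, -0.0, 95.1]
force: [0.1, 0.1, -2.1]
grip_width: 28.4
gripper_force: 59.8
```

```bash
cat > f.py <<'E'
from h import *
F=[];Q=[]
for i in range(12):
    im=robot.get_image('wrist'); s=robot.sense(); F.append(np.r_[s['force'],s['moment']]);Q.append(s['joint_efforts'])
F=np.array(F); print(s['clock'],s['eef_pos'].round(1),s['ee_rot'].round(2),s['grip_width'],'F',F.mean(0).round(3),'sd',F.std(0).round(3),'tau',np.mean(Q,0).round(3),s['joint_pos'].round(2))
E
python3 f.py
```

```text
5.1667 [446.6  68.2 128.1] [179.99   0.    95.05] 28.72699462613967 F [-0.019 -0.136 -2.467  0.023 -0.007  0.004] sd [0.37  0.408 0.491 0.033 0.049 0.03 ] tau [-1.0000e-03 -2.9072e+01 -3.7590e+00 -2.1057e+01  1.6000e-02  9.0000e-03
 -0.0000e+00] [ 21.23  15.23 -37.73 108.94  10.77  59.35 -16.01]
```

The first grip weighs about 2.47 N (about 250 g), so it's probably the steel one. I'll set it back where it was, lift the other one and compare.

Call:
drive_tool(moves=[[1,0,0,-0.6,0,0,0],[1,0,0,-0.6,0,0,0],[1,0,0,-0.6,0,0,0],[1,0,0,-0.4,0,0,0],[1,0,0,-0.15,0,0,0],[1,0,0,0,0,0,0],[1,0,0,0,0,0,0]])

```text
clock: 5.75
eef_pos: [447.2, 68.4, 34.6]
ee_rot: [180.0, -0.0, 95.0]
force: [0.0, -0.4, -2.1]
grip_width: 28.6
gripper_force: 59.7
```

Call:
drive_tool(moves=[[1,0,0,-0.05,0,0,0],[1,0,0,-0.05,0,0,0],[1,0,0,0,0,0,0],[1,0,0,0,0,0,0],[1,0,0,0,0,0,0]])

```text
clock: 6.17
eef_pos: [446.9, 68.2, 30.5]
ee_rot: [180.0, 0.0, 95.0]
force: [-0.2, 0.2, -2.7]
grip_width: 28.6
gripper_force: 59.7
```

Call:
drive_tool(moves=[[1,0,0,-0.03,0,0,0],[1,0,0,0,0,0,0],[1,0,0,0,0,0,0]])

```text
clock: 6.42
eef_pos: [446.9, 68.2, 29.1]
ee_rot: [180.0, -0.0, 95.0]
force: [0.9, -0.5, -1.8]
grip_width: 28.5
gripper_force: 59.9
```

Call:
drive_tool(moves=[[1,0,0,-0.02,0,0,0],[1,0,0,0,0,0,0],[1,0,0,0,0,0,0]])

```text
clock: 6.67
eef_pos: [447.0, 68.3, 29.0]
ee_rot: [180.0, 0.0, 95.1]
force: [-1.8, -0.7, 4.4]
grip_width: 28.4
gripper_force: 60.7
```

Call:
drive_tool(moves=[[0.5,0,0,0,0,0,0],[0.3,0,0,0,0,0,0],[0,0,0,0,0,0,0],[0,0,0,0,0,0,0],[0,0,0,0,0,0,0],[0,0,0,0,0,0,0],[0,0,0,0,0,0,0]])

```text
clock: 7.25
eef_pos: [446.6, 68.2, 28.0]
ee_rot: [-180.0, -0.0, 95.0]
force: [-0.1, 0.6, 0.5]
grip_width: 85.2
gripper_force: 0.0
```

Call:
drive_tool(moves=[[0,0,0,0.7,0,0,0],[0,0,0,0.8,0,0,0],[0,0,0,1,0,0,0],[0,0,0,1,0,0,0],[0,0,0,0.2,0,0,0],[0,0,0,0,0,0,0],[0,0,0,0,0,0,0]])

```text
clock: 7.83
eef_pos: [446.4, 67.9, 175.8]
ee_rot: [180.0, 0.0, 95.0]
force: [-0.8, 0.7, -0.4]
grip_width: 85.4
gripper_force: 0.0
```

Call:
drive_tool(moves=[[0,0.23,-0.93,0,0,0,-0.8],[0,0.23,-0.93,0,0,0,-0.8],[0,0.23,-0.93,0,0,0,-0.8],[0,0.23,-0.91,0,0,0,-0.8],[0,0,0,0,0,0,0],[0,0,0,0,0,0,0],[0,0,0,0,0,0,0]])

```text
clock: 8.42
eef_pos: [481.8, -79.0, 173.9]
ee_rot: [-179.7, -0.1, 80.4]
force: [-0.9, 1.6, -0.2]
grip_width: 85.4
gripper_force: 0.0
```

Run:
```python
from h import *
s=robot.sense(); print(s['eef_pos'].round(1),s['ee_rot'].round(1))
im=get('wrist'); P=pts(im)
for a in((446,67),(483.5,-80)):
    m=(P[...,2]>76)&(P[...,2]<84)&(np.hypot(P[...,0]-a[0],P[...,1]-a[1])<25); q=P[m]; print(len(q))
    if len(q): print(cv2.minEnclosingCircle(q[:,:2].astype(np.float32)),im['pixels'][m].mean(0))
im=get('top'); P=pts(im); m=(P[...,2]>73)&(P[...,2]<90)&(np.hypot(P[...,0]-446,P[...,1]-67)<25); q=P[m]; print('g1 top',len(q)) 
if len(q): print(cv2.minEnclosingCircle(q[:,:2].astype(np.float32)))
```

```text
[481.8 -79.  173.9] [-1.797e+02 -1.000e-01  8.040e+01]
595
((446.0304870605469, 62.338478088378906), 11.418330192565918) [172.77815126 172.88067227 173.74621849]
1233
((483.49951171875, -79.62104034423828), 12.338051795959473) [162.61232766 162.05028386 163.513382  ]
g1 top 131
((446.80145263671875, 65.93854522705078), 12.962876319885254)
```

Call:
drive_tool(moves=[[0,0.02,0,-0.9,0,0,0],[0,0,0,-0.9,0,0,0],[0,0,0,-0.4,0,0,0],[0,0,0,0,0,0,0],[0,0,0,0,0,0,0]])

```text
clock: 8.93
eef_pos: [483.4, -78.2, 87.6]
ee_rot: [-179.9, -0.0, 80.5]
force: [0.4, -0.6, 0.4]
grip_width: 85.6
gripper_force: 0.0
```

Call:
drive_tool(moves=[[0,0,0,-0.5,0,0,0],[0,0,0,-0.5,0,0,0],[0,0,0,-0.4,0,0,0],[0,0,0,0,0,0,0],[0,0,0,0,0,0,0]])

```text
clock: 9.35
eef_pos: [485.2, -79.3, 33.3]
ee_rot: [179.9, -0.0, 80.4]
force: [-0.5, 0.8, -0.4]
grip_width: 85.6
gripper_force: 0.0
```

Call:
drive_tool(moves=[[0,-0.03,0,-0.08,0,0,0],[0.4,0,0,0,0,0,0],[0.6,0,0,0,0,0,0],[1,0,0,0,0,0,0],[1,0,0,0,0,0,0],[1,0,0,0,0,0,0],[1,0,0,0,0,0,0],[1,0,0,0,0,0,0]])

```text
clock: 10.02
eef_pos: [483.6, -79.9, 29.5]
ee_rot: [179.9, 0.0, 80.4]
force: [0.5, 0.6, 3.9]
grip_width: 28.6
gripper_force: 59.2
```

Call:
drive_tool(moves=[[1,0,0,0,0,0,0],[1,0,0,0,0,0,0],[1,0,0,0,0,0,0],[1,0,0,0,0,0,0]])

```text
clock: 10.35
eef_pos: [483.6, -79.9, 29.5]
ee_rot: [179.9, 0.0, 80.4]
force: [0.5, -0.5, 5.5]
grip_width: 28.4
gripper_force: 59.3
```

Call:
drive_tool(moves=[[1,0,0,0.3,0,0,0],[1,0,0,0.6,0,0,0],[1,0,0,0.6,0,0,0],[1,0,0,0.6,0,0,0],[1,0,0,0.4,0,0,0],[1,0,0,0,0,0,0],[1,0,0,0,0,0,0],[1,0,0,0,0,0,0]])

```text
clock: 11.02
eef_pos: [481.7, -79.8, 127.4]
ee_rot: [-179.8, 0.0, 80.4]
force: [-1.2, 0.4, -0.9]
grip_width: 28.8
gripper_force: 59.4
```

```bash
python3 f.py
```

```text
11.6167 [483.  -79.8 128.9] [-180.     -0.     80.38] 28.662939622512287 F [-0.029  0.025 -0.816  0.017 -0.002 -0.011] sd [0.496 0.621 0.507 0.034 0.033 0.028] tau [ 1.0000e-03 -3.3135e+01 -3.7620e+00 -2.0767e+01  1.1000e-02  8.0000e-03
 -1.0000e-03] [ 32.15  18.46 -30.53 103.68  10.63  60.7  -11.94]
```

The second grip weighs about 0.82 N (83 g), so it's the aluminium, lighter one. It goes to the stand.

Call:
drive_tool(moves=[[1,0,0.4,0.5,0,0,0.2],[1,0.1,0.8,0.3,0,0,0.2],[1,0.1,0.95,0.2,0,0,0.3],[1,0.1,0.95,0,0,0,0.3],[1,0.1,0.95,0,0,0,0.3],[1,0.1,0.95,0,0,0,0.3],[1,0.1,0.95,0,0,0,0.3],[1,0.1,0.95,0,0,0,0.2]])

```text
clock: 12.28
eef_pos: [511.1, 197.8, 169.1]
ee_rot: [180.0, 0.0, 90.0]
force: [1.1, -0.8, -0.8]
grip_width: 28.7
gripper_force: 59.4
```

Call:
drive_tool(moves=[[1,0,0.7,0,0,0,0],[1,0,0,0,0,0,0],[1,0,0,0,0,0,0],[1,0,0,0,0,0,0],[1,0,0,0,0,0,0]])

```text
clock: 12.7
eef_pos: [511.6, 222.0, 168.6]
ee_rot: [-180.0, 0.1, 89.8]
force: [0.4, -0.0, 0.1]
grip_width: 28.9
gripper_force: 59.4
```

Run:
```python
from h import *
s=robot.sense(); print(s['eef_pos'].round(1),s['ee_rot'].round(1))
im=get('wrist'); cv2.imwrite('pics/w2.png',im['pixels'][...,::-1]); np.savez('w2.npz',**im)
for a in((526,296.7),(593,309.3)):
    p=np.linalg.inv(im['T'])@np.r_[a,32,1]; d=p[:2]/p[2]; d=d*(1+im['k1']*(d@d)); print(im['mtx'][:2,:2]@d+im['mtx'][:2,2])
```

```text
[511.6 222.  168.6] [-1.80e+02  1.00e-01  8.98e+01]
[341.59147718 114.88760314]
[444.64193696  95.20828205]
```

View pics/w2.png

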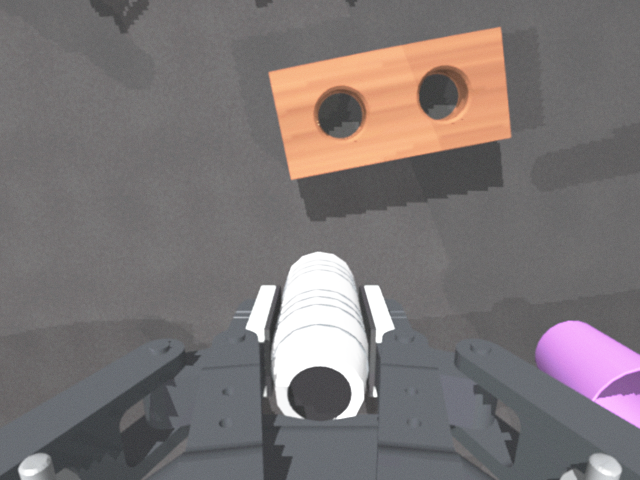

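The wrist picture shows the held grip's top rim at (320,393). Bore 1's mouth is at (341,113) and bore 2's at (443,95), close to the predicted pixels. I'll refine the grip and bore positions in this one view.

Run:
```python
from h import *
im={k:v for k,v in np.load('w2.npz').items()}; P=pts(im)
m=(abs(P[...,2]-32)<1.2)&(P[...,0]>470)&(P[...,0]<650)&(P[...,1]>250)&(P[...,1]<360)
q=P[m]; print('stand',cv2.minAreaRect(q[:,:2].astype(np.float32)),q[:,2].mean())
cs,h=cv2.findContours(m.astype(np.uint8),cv2.RETR_CCOMP,1)
for c,hh in zip(cs,h[0]):
    if hh[3]>=0 and cv2.contourArea(c)>300:
        w=np.array([onz(im,*p,32)[:2] for p in c[:,0].astype(float)],np.float32); print('hole',cv2.minEnclosingCircle(w),cv2.fitEllipse(w))
T=im['T'][:3,3]; t=(511.6,222)
m=(np.hypot(P[...,0]-t[0],P[...,1]-t[1])<25)&(P[...,2]>170)&(P[...,2]<230); q=P[m]; print(len(q),np.percentile(q[:,2],[50,95,99]))
U=im['pixels'].astype(int); V,UU=np.mgrid[0:480,0:640]
d=((U.max(-1)<70)&(abs(UU-320)<36)&(abs(V-393)<30)).astype(np.uint8); d[418:]=0
cs,_=cv2.findContours(d,0,1); c=max(cs,key=cv2.contourArea); e=cv2.fitEllipse(c); print('rim',e,onz(im,*e[0],219))
m2=m&(P[...,2]>216)&(abs(UU-320)<50); q=P[m2]; print(len(q)); print(cv2.minEnclosingCircle(q[:,:2].astype(np.float32))if len(q)else'')
```

```text
stand ((559.3104248046875, 303.34246826171875), (150.95083618164062, 70.72303771972656), 10.789593696594238) 32.22886102519339
hole ((525.9484252929688, 296.69268798828125), 18.090129852294922) ((525.6712036132812, 296.77130126953125), (34.13863754272461, 34.346675872802734), 52.59311294555664)
hole ((592.3790893554688, 310.2372131347656), 18.612571716308594) ((592.0677490234375, 309.6492614746094), (34.19892120361328, 34.682193756103516), 32.889225006103516)
17652 [209.93586243 220.60758229 225.20185008]
rim ((296.14764404296875, 401.8583068847656), (9.7033109664917, 30.58413314819336), 154.8657684326172) [505.2412041  218.75062337 219.        ]
5448
((511.41143798828125, 222.5126190185547), 12.224226951599121)
```

Call:
drive_tool(moves=[[1,0.12,0.6,0,0,0,0],[1,0.12,0.65,0,0,0,0],[1,0.12,0.6,-0.3,0,0,0],[1,0,0,-0.7,0,0,0],[1,0,0,-0.8,0,0,0],[1,0,0,-0.6,0,0,0],[1,0,0,0,0,0,0],[1,0,0,0,0,0,0]])

```text
clock: 13.42
eef_pos: [525.2, 295.9, 71.8]
ee_rot: [-179.9, 0.1, 89.9]
force: [-1.2, 0.4, 0.4]
grip_width: 28.5
gripper_force: 59.4
```

Call:
drive_tool(moves=[[1,0,0,0,0,0,0],[1,0,0,0,0,0,0],[1,0,0,0,0,0,0]])

```text
clock: 13.67
eef_pos: [526.9, 298.9, 75.3]
ee_rot: [179.8, -0.1, 90.0]
force: [0.0, 0.8, -0.3]
grip_width: 28.4
gripper_force: 59.5
```

Call:
drive_tool(moves=[[1,0,0,0,0,0,0],[1,0,0,0,0,0,0],[1,0,0,0,0,0,0],[1,0,0,0,0,0,0]])

```text
clock: 14.0
eef_pos: [525.5, 298.2, 73.2]
ee_rot: [180.0, -0.0, 90.0]
force: [0.3, 0.5, -1.1]
grip_width: 28.4
gripper_force: 59.5
```

Call:
drive_tool(moves=[[1,0,0,0,0,0,0],[1,0,0,0,0,0,0],[1,0,0,0,0,0,0]])

```text
clock: 14.25
eef_pos: [525.4, 298.2, 72.8]
ee_rot: [-180.0, 0.0, 90.0]
force: [0.4, -0.3, -0.8]
grip_width: 28.6
gripper_force: 59.5
```

Call:
drive_tool(moves=[[1,0.01,-0.05,-0.12,0,0,0],[1,0,0,-0.1,0,0,0],[1,0,0,0,0,0,0],[1,0,0,0,0,0,0],[1,0,0,0,0,0,0],[1,0,0,0,0,0,0],[1,0,0,0,0,0,0]])

```text
clock: 14.83
eef_pos: [525.9, 296.4, 64.3]
ee_rot: [180.0, -0.0, 90.0]
force: [1.1, 0.6, -0.5]
grip_width: 28.8
gripper_force: 59.5
```

Run:
```python
from h import *
im=get('top'); P=pts(im)
s=robot.sense(); print(s['eef_pos'].round(1)); im=get('wrist'); P=pts(im)
V,U=np.mgrid[0:480,0:640]; z=s['eef_pos'][2]-29.5+80
m=(np.hypot(P[...,0]-526,P[...,1]-297)<25)&(abs(P[...,2]-z)<3.5)&(abs(U-320)<50); q=P[m]; print(cv2.minEnclosingCircle(q[:,:2].astype(np.float32)))
m=(abs(P[...,2]-32)<1.2)&(P[...,0]>450)&(P[...,0]<650)&(P[...,1]>240)&(P[...,1]<370)
print('stand',m.sum(),cv2.minAreaRect(P[m][:,:2].astype(np.float32)))
cv2.imwrite('pics/w3.png',im['pixels'][...,::-1])
```

```text
[525.9 296.4  64.3]
((525.72607421875, 297.51861572265625), 12.51817798614502)
stand 29403 ((559.160888671875, 303.3226623535156), (150.9287567138672, 71.01329040527344), 10.739712715148926)
```

View pics/w3.png

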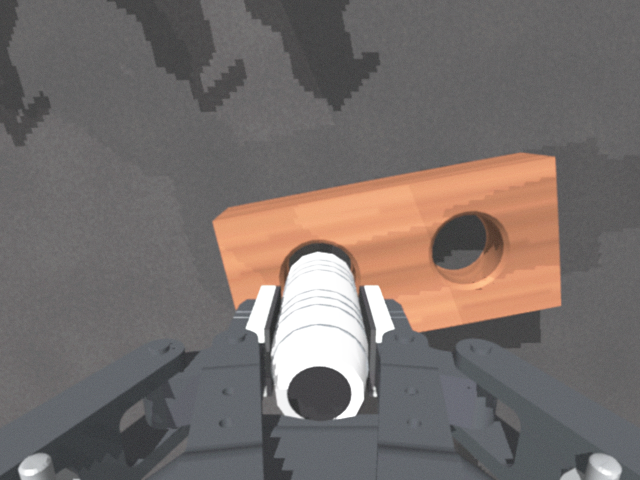

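The grip's foot sits centred over bore 1 (mouth around (320,265)). Inserting slowly.

Call:
drive_tool(moves=[[1,0,0,-0.06,0,0,0],[1,0,0,-0.06,0,0,0],[1,0,0,-0.06,0,0,0],[1,0,0,0,0,0,0],[1,0,0,0,0,0,0]])

```text
clock: 15.35
eef_pos: [525.6, 296.1, 56.5]
ee_rot: [-180.0, 0.0, 90.0]
force: [-0.0, -0.3, -1.2]
grip_width: 28.8
gripper_force: 59.5
```

Call:
drive_tool(moves=[[1,0,0,-0.06,0,0,0],[1,0,0,-0.06,0,0,0],[1,0,0,-0.06,0,0,0],[1,0,0,0,0,0,0],[1,0,0,0,0,0,0]])

```text
clock: 15.77
eef_pos: [525.7, 296.1, 49.4]
ee_rot: [-180.0, 0.0, 90.0]
force: [0.6, 0.4, -1.8]
grip_width: 28.4
gripper_force: 59.5
```

In the bore (foot about 12 mm deep) without contact force. Continuing to the floor.

Call:
drive_tool(moves=[[1,0,0,-0.06,0,0,0],[1,0,0,-0.06,0,0,0],[1,0,0,-0.04,0,0,0],[1,0,0,0,0,0,0],[1,0,0,0,0,0,0]])

```text
clock: 16.18
eef_pos: [525.7, 296.1, 43.1]
ee_rot: [-180.0, 0.0, 90.0]
force: [-0.1, 0.9, -1.6]
grip_width: 28.8
gripper_force: 59.5
```

Call:
drive_tool(moves=[[1,0,0,-0.03,0,0,0],[1,0,0,0,0,0,0],[1,0,0,0,0,0,0],[1,0,0,0,0,0,0]])

```text
clock: 16.52
eef_pos: [525.9, 296.2, 42.2]
ee_rot: [180.0, -0.0, 90.0]
force: [-0.7, 0.6, -1.2]
grip_width: 28.8
gripper_force: 59.5
```

Call:
drive_tool(moves=[[1,0,0,-0.02,0,0,0],[1,0,0,0,0,0,0],[1,0,0,0,0,0,0],[1,0,0,0,0,0,0]])

```text
clock: 16.85
eef_pos: [526.0, 296.3, 41.6]
ee_rot: [180.0, -0.0, 90.0]
force: [-0.7, 0.4, 1.2]
grip_width: 28.3
gripper_force: 59.6
```

Call:
drive_tool(moves=[[1,0,0,-0.02,0,0,0],[1,0,0,0,0,0,0],[1,0,0,0,0,0,0]])

```text
clock: 17.1
eef_pos: [526.0, 296.4, 41.5]
ee_rot: [180.0, -0.0, 90.0]
force: [-1.9, -1.5, 4.0]
grip_width: 28.6
gripper_force: 60.3
```

It seated at z 41.5 as expected. Releasing and lifting clear.

Call:
drive_tool(moves=[[0.5,0,0,0,0,0,0],[0.3,0,0,0,0,0,0],[0,0,0,0,0,0,0],[0,0,0,0,0,0,0],[0,0,0,0,0,0,0],[0,0,0,0,0,0,0],[0,0,0,0,0,0,0]])

```text
clock: 17.68
eef_pos: [525.8, 296.2, 40.4]
ee_rot: [-180.0, 0.0, 90.0]
force: [-0.3, 0.3, -0.0]
grip_width: 85.6
gripper_force: 0.0
```

Call:
drive_tool(moves=[[0,0,0,0.7,0,0,0],[0,0,0,0.8,0,0,0],[0,0,0,1,0,0,0],[0,0,0,0.9,0,0,0],[0,-0.2,-0.5,0,0,0,0],[0,-0.35,-0.95,0,0,0,0],[0,-0.35,-0.95,0,0,0,0],[0,0,0,0,0,0,0]])

```text
clock: 18.35
eef_pos: [487.7, 189.4, 174.7]
ee_rot: [-179.7, 0.7, 89.4]
force: [-0.2, -1.2, -0.3]
grip_width: 85.8
gripper_force: 0.0
```

Run:
```python
from h import *
s=robot.sense(); print(s['eef_pos'].round(1)); 
im=get('wrist'); P=pts(im); cv2.imwrite('pics/w4.png',im['pixels'][...,::-1])
q=P[(np.hypot(P[...,0]-526,P[...,1]-297)<20)&(P[...,2]>86)]; print(np.percentile(q[:,2],[50,95]),cv2.minEnclosingCircle(q[:,:2].astype(np.float32)))
```

```text
[487.7 189.4 174.7]
[92.42210695 93.68054433] ((525.690673828125, 295.4976501464844), 12.824190139770508)
```

View pics/w4.png

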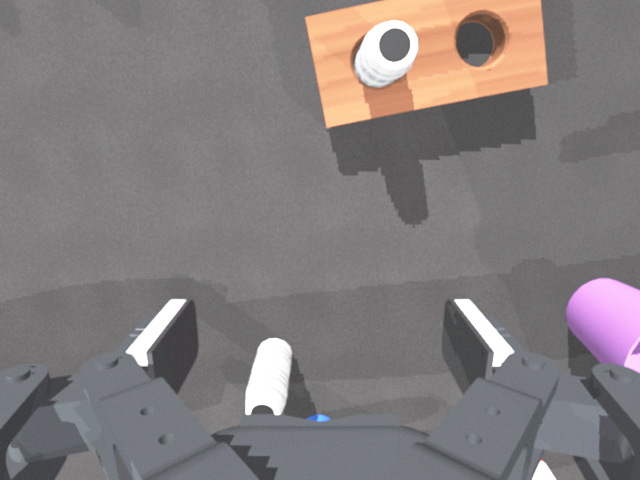

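The grip stands in bore 1 with its top at 92 mm, so it is fully home, at (394,45). The steel grip still stands at (265,380). I'll go back to it.

Call:
drive_tool(moves=[[0,-0.34,-0.9,0,0,0,0.4],[0,-0.34,-0.9,0,0,0,0.4],[0,-0.34,-0.9,0,0,0,0.3],[0,0,-0.3,0,0,0,0],[0,0,0,0,0,0,0],[0,0,0,0,0,0,0],[0,0,0,0,0,0,0],[0,0,0,0,0,0,0]])

```text
clock: 19.07
eef_pos: [449.4, 82.7, 176.8]
ee_rot: [179.9, -0.1, 95.3]
force: [0.1, 1.0, -0.6]
grip_width: 85.7
gripper_force: 0.0
```

Run:
```python
from h import *
s=robot.sense(); print(s['eef_pos'].round(1),s['ee_rot'].round(1))
im=get('wrist'); P=pts(im); q=P[(P[...,2]>76)&(P[...,2]<84)&(np.hypot(P[...,0]-446,P[...,1]-67)<25)]
print(len(q),cv2.minEnclosingCircle(q[:,:2].astype(np.float32)))
```

```text
[449.4  82.7 176.8] [ 1.799e+02 -1.000e-01  9.530e+01]
1167 ((446.3761291503906, 66.98821258544922), 12.184121131896973)
```

Call:
drive_tool(moves=[[0,-0.07,-0.39,0,0,0,0],[0,0,0,-0.7,0,0,0],[0,0,0,-0.9,0,0,0],[0,0,0,-0.6,0,0,0],[0,0,0,0,0,0,0],[0,0,0,0,0,0,0],[0,0,0,0,0,0,0],[0,0,0,0,0,0,0]])

```text
clock: 19.78
eef_pos: [448.1, 65.6, 90.4]
ee_rot: [179.8, -0.0, 95.1]
force: [0.3, -0.1, 0.4]
grip_width: 85.2
gripper_force: 0.0
```

Call:
drive_tool(moves=[[0,0,0,-0.5,0,0,0],[0,0,0,-0.5,0,0,0],[0,0,0,-0.4,0,0,0],[0,0,0,0,0,0,0],[0,0,0,0,0,0,0],[0,0,0,0,0,0,0]])

```text
clock: 20.28
eef_pos: [447.9, 65.0, 34.1]
ee_rot: [179.8, -0.0, 95.0]
force: [-0.1, 1.2, 0.3]
grip_width: 85.2
gripper_force: 0.0
```

Call:
drive_tool(moves=[[0,-0.03,0.05,-0.08,0,0,0],[0,0,0,0,0,0,0],[0.4,0,0,0,0,0,0],[0.6,0,0,0,0,0,0],[1,0,0,0,0,0,0],[1,0,0,0,0,0,0],[1,0,0,0,0,0,0],[1,0,0,0,0,0,0]])

```text
clock: 20.95
eef_pos: [445.3, 66.6, 29.6]
ee_rot: [180.0, 0.0, 95.0]
force: [-0.0, -1.1, 2.1]
grip_width: 28.7
gripper_force: 58.8
```

Call:
drive_tool(moves=[[1,0,0,0,0,0,0],[1,0,0,0,0,0,0],[1,0,0,0,0,0,0],[1,0,0,0,0,0,0]])

```text
clock: 21.28
eef_pos: [445.4, 66.6, 29.6]
ee_rot: [180.0, 0.0, 95.0]
force: [-0.3, -0.3, 3.6]
grip_width: 28.5
gripper_force: 59.0
```

Call:
drive_tool(moves=[[1,0,0,0.3,0,0,0],[1,0,0,0.6,0,0,0],[1,0,0,0.7,0,0,0],[1,0,0,0.7,0,0,0],[1,0,0,0.7,0,0,0],[1,0,0,0.5,0,0,0],[1,0,0,0.3,0,0,0],[1,0,0,0,0,0,0]])

```text
clock: 21.95
eef_pos: [446.3, 66.9, 183.1]
ee_rot: [179.8, 0.0, 95.0]
force: [1.0, -0.7, -3.0]
grip_width: 28.9
gripper_force: 59.8
```

Call:
drive_tool(moves=[[1,0.08,-0.4,0,0,0,-0.5],[1,0.15,-0.8,0,0,0,-0.5],[1,0.15,-0.85,0,0,0,-0.5],[1,0.15,-0.85,0,0,0,-0.5],[1,0.15,-0.85,0,0,0,-0.5],[1,0.15,-0.85,0,0,0,-0.5],[1,0.15,-0.85,0,0,0,-0.5],[1,0.15,-0.85,0,0,0,-0.5]])

```text
clock: 22.62
eef_pos: [488.2, -187.7, 178.6]
ee_rot: [-179.7, 0.0, 76.5]
force: [0.6, 0.5, -2.3]
grip_width: 28.7
gripper_force: 59.7
```

Call:
drive_tool(moves=[[1,0.15,-0.85,0,0,0,-0.5],[1,0.15,-0.75,0,0,0,-0.4],[1,0.08,-0.4,0,0,0,0],[1,0,-0.1,0,0,0,0],[1,0,0,0,0,0,0],[1,0,0,0,0,0,0],[1,0,0,0,0,0,0],[1,0,0,0,0,0,0]])

```text
clock: 23.28
eef_pos: [505.5, -267.2, 181.0]
ee_rot: [-180.0, -0.1, 72.8]
force: [-0.3, 0.5, -2.9]
grip_width: 28.7
gripper_force: 59.7
```

Call:
drive_tool(moves=[[1,0,0,0,0,0,0],[1,0,0,0,0,0,0],[1,0,0,0,0,0,0],[1,0,0,0,0,0,0],[1,0,0,0,0,0,0],[1,0,0,0,0,0,0]])

```text
clock: 23.78
eef_pos: [505.4, -269.4, 181.4]
ee_rot: [180.0, 0.0, 72.6]
force: [0.4, -0.2, -2.4]
grip_width: 28.4
gripper_force: 59.7
```

Call:
drive_tool(moves=[[1,0.04,-0.05,0,0,0,0],[1,0,0,0,0,0,0],[1,0,0,0,0,0,0],[1,0,0,0,0,0,0],[1,0,0,0,0,0,0],[1,0,0,0,0,0,0],[1,0,0,0,0,0,0],[1,0,0,0,0,0,0]])

```text
clock: 24.45
eef_pos: [507.0, -271.4, 181.3]
ee_rot: [180.0, 0.0, 72.6]
force: [-0.3, -0.1, -2.7]
grip_width: 28.3
gripper_force: 59.7
```

Run:
```python
from h import *
s=robot.sense(); print(s['eef_pos'].round(1),s['qd'].round(2),s['force'])
cv2.imwrite('pics/end.png',get('scene')['pixels'][...,::-1])
```

```text
[ 507.  -271.4  181.3] [ 0.02  0.02 -0.02  0.04  0.05  0.14 -0.03] [-0.31325144 -0.09604538 -2.67298394]
```

View pics/end.png

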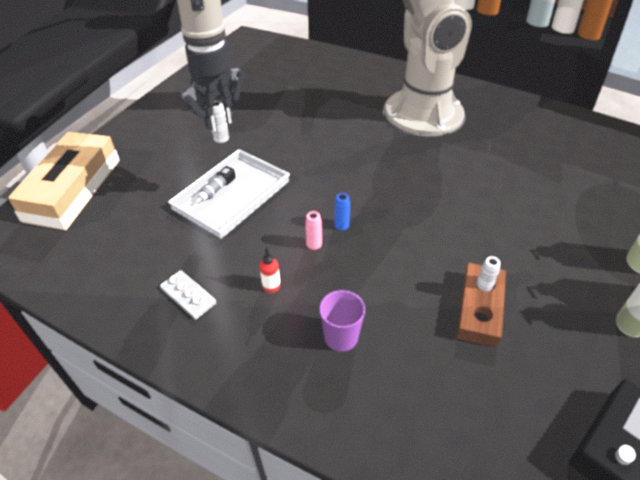

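The steel grip is held upright at (220,122), the aluminium one stands in bore 1 at (488,273), and everything else is where it was. Handing in.

```bash
python3 -c "
from bench import robot
print(robot.job_done())"
```

```text
the job is handed in; nothing more can be done
None
```

The lighter aluminium grip (about 83 g) stands fully home in bore 1, the heavier steel one (about 250 g) is held upright and still about 15 cm above the middle of the tray, and the job is handed in at about 24.5 s.

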